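# Thread the stirrer shaft through the two-bearing stand and hold it there

## Robot

A 6-joint arm with a two-finger parallel gripper is mounted at the origin on a cart in front of the work surface, level with it; the furniture and walls round the work are solid. World frame = base frame: x ahead of the robot, y to its left, z up, the work surface at z = 0. Lengths are in mm, angles in rad, forces in N, time in s.
With the tool pointing down it reaches from about 400 to 925 mm from the base axis. Payload 3.4 kg.
Tool frame: the origin (TCP) lies midway between the tips of the shut fingers; the grasp point (between the pads) lies 19 mm behind it; z points along the fingers, y is the line along which they close (so a half turn about z gives the same grasp; the last joint's range is limited). The gripper opens to 85 mm and grips with 20 to 120 N. Pads are 22 mm wide; open, the fingers measure 114 mm over their backs; the gripper's body (76 mm by 85 mm) begins 54 mm behind the grasp point. The pads swing forward as they close: fully open they stand 13 mm farther back than shut.
Start: joints at [1.115, 0.307, 1.506, -0, 1.328, -0.073], TCP at [214.797, 533.379, 231.305] pointing down, gripper open.
Joint ranges: [-3.12, 3.12], [-1.05, 2.28], [0.14, 2.33], [-1.42, 4.57], [0.1, 2.73], [-2.68, 2.68]. Speed limits (rad/s): [2.57, 2.57, 3.14, 3.14, 3.14, 3.14].

## Interface

Orientations are given as [roll, pitch, yaw] about the fixed x, y, z axes, in that order (R = Rz(yaw) Ry(pitch) Rx(roll)).
In Python, from station import ctrl gives the robot as it stands.
- The arm moves only by the tool move_arm, never from a script. Its argument "deltas" is a list of rows, each an object with "linear": the shift along the tool's x, y, z in cm, a list of three; "angular": the turn, a rotation vector about the tool's x, y, z in degrees, a list of three; "grip": the opening, from 0 (shut) to 1 (fully open). In form: [{"linear": [dx, dy, dz], "angular": [ax, ay, az], "grip": grip}, ...]. A call has 1 to 12 rows; each row is the pose to reach, as a shift and turn from the pose commanded when the call began, along the tool's axes at that moment; what a row does not reach only later rows make up. A row lasts 1/8 s, in which the tool goes at most 62.5 mm and 10.7 degrees, less where a joint would pass 70% of its speed; a pose out of reach is approached as far as the arm can. A call with a gripper value outside its range is refused whole. The fingers move at their own pace and stop on an object; "squeeze" is the grip in N (left out, the last holds). Time passes only in rows, so rows that repeat a pose let the fingers close. It gives the time, the measured TCP pose, the force, the opening and the grip force at its end, in the units of the state.
- ctrl.read_state(): the state, without advancing time (a new reading comes with each control period).
- ctrl.capture(name): name is "scene" or "top" or "wrist"; returns a dict with "pixels" (400x640x3 uint8, red, green, blue), "range_z" (400x640 float32, mm along the optical axis (not along the pixel's ray), 0 where there is no reading), "intrinsics" (3x3 intrinsics, pixels), "xyz" and "orientation" of the camera in the world. Camera axes: x right, y down, z forward; pixel columns grow to the right and rows downward; lengths in mm; the calibration is good to about 2 mm. The wrist camera is an equidistant fisheye: a pixel r from the principal point sees the ray r / f radians off the axis. A picture is of the moment at which its call begins.
- ctrl.job_done(): hands the job in; it is judged then, once.
The state is a dict: "clock": time; "joint_pos": joint angles; "joint_vel": joint speeds; "joint_efforts": joint torques, N m; "ee_pos": TCP position; "tcp_rot": TCP orientation; "ft_force": force on the tool from outside, world axes, zero at the start; "ft_torque": the same for the moment, N m; "grip_width": finger opening in mm; "gripper_force": force on a finger pad.
Only numpy, scipy, OpenCV 4.12 (cv2) and the standard library are available. Lean on these libraries where they do the work, as an engineer would, in place of code of your own. Each camera call takes 0.05 s, during which the arm holds its last target. There are 200 camera calls.

## Task

The stirrer's shaft has to be held in its two-bearing stand so that a colleague can fit the drive. First turn the orange knob fully clockwise so that the sliding gate clears the upper bearing; then take the steel shaft out of the blue rack by its black grip and thread it straight down through the upper and then the lower bearing. Finish while still holding it there: upright through both bearings, its red ring level with the top of the upper bearing, hanging from the gripper and not resting on the base; leave the things around undisturbed.

Things in the scene. Friction and masses are not known exactly. Their poses are not given: they have to be found in the camera images.
- stand: The two-bearing stand, fixed to the bench: grey base 100 x 180 x 8 mm (x, y, z), two aluminium plates 84 x 170 mm on four corner posts, 117 mm high to the top of the upper plate. Origin: centre of the underside of the base; z up. The bearing axis is vertical at y = +40 mm, the knob's axis vertical at y = -42 mm (both at x = 0).
- upper_bearing (a point): Centre of the mouth of the upper brass bearing, flush with the top of the upper plate (117 mm above the bench). The bearing is 24 mm long: a funnel of 28 mm bore at the mouth that narrows over its upper 12 mm to a 16 mm bore.
- lower_bearing (a point): Centre of the mouth of the lower brass bearing, 62 mm above the bench, straight below the upper one and of the same form (28 mm funnel, then 16 mm bore, 24 mm long, its lower end 38 mm above the bench). The solid base lies below it, its top 8 mm above the bench.
- knob (a joint): Orange bar knob on top of the upper plate, in rad: 0 = gate shut, 1.5 = fully clockwise seen from above, gate open. It starts between 0 and 0.25, turns with slight friction (0.03 N m) and stays where it is left. At 0 its grip bar lies along the stand's x; at value q it has turned by q clockwise from above.
- knob_grip (a point): Point on the knob's axis at the height to grip its bar, 37 mm above the upper plate (154 mm above the bench). The bar is 42 mm long, 14 mm thick and 32 mm tall (129 to 161 mm above the bench), on a 44 mm disc and a flat grey 68 mm housing.
- gate_nose (a point): Tip of the steel gate, a flat bar 20 mm wide and 5 mm thick that slides along the stand's y on top of the upper plate and covers the upper bearing when shut. The knob moves it 22 mm per rad towards the stand's -y; fully open it lies 21 mm from the bearing axis.
- rack: Blue shaft rack, fixed to the bench, 50 x 110 x 55 mm (x, y, z) with three holes in a row along its y; the shaft stands in the middle hole, the others are empty. Origin: centre of the underside. Holes 14 mm wide, 47 mm deep.
- shaft: Steel stirrer shaft, 12 mm thick and 190 mm long, with a round black grip 18 mm thick over its top 60 mm, a red ring mark, and a bevelled lower end (7 mm across at the tip). Loose, 0.1 to 0.21 kg, standing upright in the rack's middle hole, its tip 8 mm above the bench. Origin: centre of the lower tip; z runs up along the shaft.
- shaft_tip (a point): Centre of the shaft's lower tip.
- shaft_ring (a point): Centre of the red ring mark, 93 mm above the tip; the ring is 4 mm wide.
- shaft_grip (a point): Point on the shaft's axis in the black grip, 158 mm above the tip (the grip spans 130 to 190 mm).
- tip_box_pink: Pink tip box, 79 x 105 x 55 mm, loose bystander; origin: centre of the underside.
- petri_dishes: Stack of petri dishes, 62 mm across, 65 mm high, loose bystander; origin: centre of the underside.
- green_tape: Roll of lime green tape lying flat, 70 mm across, 19 mm high, loose bystander; origin: centre of the underside.
- timer: Small white wedge-shaped lab timer, 42 x 66 x 32 mm, loose bystander; origin: centre of the underside.

How it is judged (in metres and radians):
On the way, in this order (a step that is already met when the one before it is completed fails the run):
1. the knob is turned clockwise (at least 1.25 rad) with the shaft still in the rack (value of joint knob above 1.25 rad and horizontal distance between shaft_tip and rack below 0.02 m), for 0.2 s.
2. the shaft's tip is through the upper bearing, short of the lower one (horizontal distance between shaft_tip and upper_bearing below 0.012 m and height (world z) of shaft_tip between 0.04 and 0.093 m), for 0.05 s.
At the end, for the whole second after the job is handed in: The gripper holds the shaft still and upright through both bearings, the red ring within 10 mm of the height of the upper bearing's mouth (so the tip hangs clear of the base); the knob is at 1.25 rad or more; no bystander has moved 30 mm (value of joint knob above 1.25 rad and horizontal distance between shaft_tip and lower_bearing below 0.006 m and horizontal distance between shaft_ring and upper_bearing below 0.006 m and height (world z) of shaft_ring between 0.107 and 0.127 m and angle between shaft's own z axis and vertical below 0.1 rad and linear speed of shaft below 0.02 m/s and contact force between the fingers and shaft above 2 N and distance of each of tip_box_pink, petri_dishes, green_tape, timer from where it was at the start of the episode below 0.03 m); the arm keeps its last pose, push and grip.
It fails at once if the shaft is dropped or tipped over (angle between shaft's own z axis and vertical above 0.8 rad).
It fails at once if a bystander is knocked away (distance of any of tip_box_pink, petri_dishes, green_tape, timer from where it was at the start of the episode above 0.03 m).
It also fails if it takes over 58 s, if anything falls off the work surface, if the arm or the gripper's body presses on something with over 40 N, if the wrist force passes 120 N, or if a joint passes its speed limit or range.

## Working session

There is one attempt and no reset: what is moved stays moved. The work goes in short steps, Python scripts to look and compute and a tool call to move; the robot and the scene stay as the last step left them, time stands still between calls to the robot, and variables do not carry over. Pictures are saved under pics/ and viewed, at most 10 in all, crops included, and the job is handed in when it is done.

Besides the shell and the picture viewer there is one more tool, called after ">>>" as name(argument=value, ...) on one line, values as JSON. move_arm: Moves the arm, as the interface text tells. Its arguments: {"type":"object","properties":{"deltas":{"type":"array","items":{"type":"object","properties":{"linear":{"type":"array","items":{"type":"number"}},"angular":{"type":"array","items":{"type":"number"}},"grip":{"type":"number"}}}},"squeeze":{"type":"number"}},"required":["deltas"]}

```bash
mkdir -p pics; cat > h.py <<'E'
import numpy as np,cv2
from station import ctrl
from scipy.spatial.transform import Rotation as R
def rot(o):
    o=np.array(o,float)
    return o if o.shape==(3,3) else (R.from_euler('xyz',o).as_matrix() if o.size==3 else R.from_quat(o).as_matrix())
def cap(n,save=None):
    c=ctrl.capture(n)
    if save: cv2.imwrite('pics/'+save,cv2.cvtColor(c['pixels'],cv2.COLOR_RGB2BGR))
    return c
def rays(c,uv,fish=False):
    K=np.array(c['intrinsics']);uv=np.atleast_2d(uv).astype(float)
    a=(uv-K[:2,2])/[K[0,0],K[1,1]]
    if fish:
        r=np.linalg.norm(a,axis=1,keepdims=True)+1e-12
        d=np.hstack([a/r*np.sin(r),np.cos(r)])
    else: d=np.hstack([a,np.ones((len(a),1))])
    return d@rot(c['orientation']).T
def onplane(c,uv,z,fish=False):
    d=rays(c,uv,fish);p=np.array(c['xyz'])
    return p+d*((z-p[2])/d[:,2])[:,None]
def cloud(c,fish=False):
    h,w=c['range_z'].shape;v,u=np.mgrid[:h,:w]
    d=rays(c,np.stack([u.ravel(),v.ravel()],1),fish)
    Rm=rot(c['orientation']);dz=d@Rm[:,2]
    return (np.array(c['xyz'])+d/dz[:,None]*c['range_z'].ravel()[:,None]).reshape(h,w,3)
E
python3 - <<'E'
from h import *
for n in('scene','top','wrist'):
    c=cap(n,n+'0.png');print(n,c['xyz'],c['orientation'],c['intrinsics'])
s=ctrl.read_state();print(s)
E
```

```text
scene [-108.78580844 -329.30188361  885.5974875 ] [-2.37588372e+00  6.37563415e-04 -1.10535084e+00] [[407.48280271   0.         318.33573479]
 [  0.         407.48280271 199.30845354]
 [  0.           0.           1.        ]]
top [ -49.04671795 -288.36180322 1559.12976973] [-2.7326173   0.00627715 -1.12243155] [[504.23936131   0.         317.26306136]
 [  0.         504.23936131 200.7819083 ]
 [  0.           0.           1.        ]]
wrist [148.78295764 560.21046088 372.90617477] [2.85729164e+00 1.69149278e-03 1.18774357e+00] [[309.70691629   0.         319.99904415]
 [  0.         309.70691629 202.6096518 ]
 [  0.           0.           1.        ]]
{'clock': 0.15, 'joint_pos': array([ 1.11450212e+00,  3.07401588e-01,  1.50737767e+00, -1.85057738e-05,
        1.32844084e+00, -7.34968096e-02]), 'joint_vel': array([-8.48860604e-04, -3.59665848e-03, -3.03969849e-03,  4.22659318e-04,
       -8.02305724e-05, -8.70143802e-04]), 'joint_efforts': array([ 3.13670052e-04, -4.57976997e+01, -2.52221310e+01, -1.87783608e-04,
        8.47445423e-03,  4.06098093e-05]), 'ee_pos': array([214.55638422, 532.87729322, 230.59079005]), 'tcp_rot': array([-3.13996829e+00, -1.01594818e-04,  2.75879963e+00]), 'ft_force': array([ 0.29969999, -0.11207918,  0.8885382 ]), 'ft_torque': array([-0.00240736, -0.00295568,  0.04682046]), 'gripper_force': 0.0, 'grip_width': 85.4230590327425}
```

View pics/scene0.png

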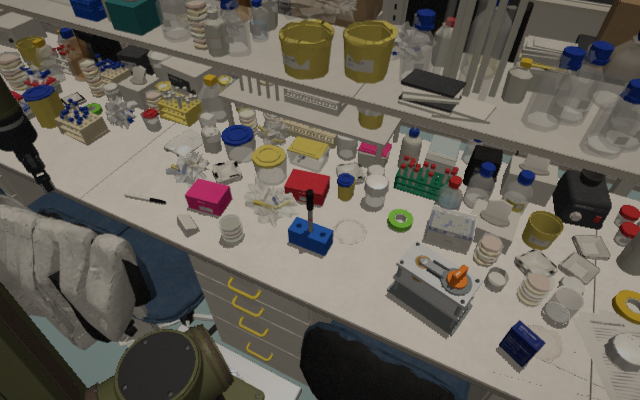

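View pics/top0.png

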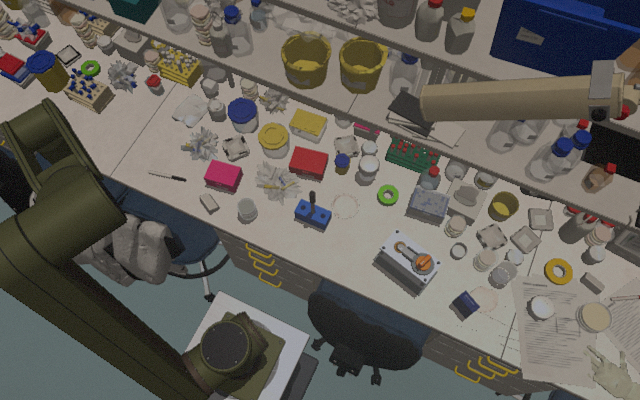

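Scene view: pink box (208,197), timer (188,225), petri stack (231,229), rack (310,235) with the shaft's grip top at (310,193), tape (400,219), stand (437,285) with orange knob (457,277). Top view agrees: rack (312,213), knob (422,263).

```bash
cat > m.py <<'E'
from h import *
for n,bx in(('scene',dict(rack=(280,210,340,260),knob=(400,240,490,320),sh=(300,186,320,235))),('top',dict(rack=(290,195,340,232),knob=(375,230,445,290),sh=(305,188,320,205)))):
    c=cap(n);P=cloud(c);hsv=cv2.cvtColor(c['pixels'],cv2.COLOR_RGB2HSV)
    def m(b,lo,hi):
        k=np.zeros(hsv.shape[:2],np.uint8);k[b[1]:b[3],b[0]:b[2]]=255
        return cv2.inRange(hsv,np.array(lo),np.array(hi))&k
    k=m(bx['rack'],(100,120,40),(125,255,255))>0;Q=P[k];T=Q[(Q[:,2]>50)&(Q[:,2]<60)]
    print(n,'rack z',np.percentile(Q[:,2],[5,50,95]),len(T),cv2.minAreaRect(T[:,:2].astype(np.float32)))
    k=m(bx['knob'],(5,130,80),(20,255,255))>0;Q=P[k];T=Q[Q[:,2]>152]
    print(' knob z',Q[:,2].max(),len(Q),len(T),T.mean(0),cv2.minAreaRect(T[:,:2].astype(np.float32)))
    b=bx['knob'];Q=P[b[1]:b[3],b[0]:b[2]].reshape(-1,3);T=Q[(Q[:,2]>111)&(Q[:,2]<128)]
    print(' plate',len(T),cv2.minAreaRect(T[:,:2].astype(np.float32)))
    k=m(bx['sh'],(0,0,0),(180,255,70))>0;Q=P[k];T=Q[Q[:,2]>100]
    print(' shaft',len(T),T[:,2].max(),T.mean(0),T[T[:,2]>185].mean(0))
E
python3 m.py
```

```text
scene rack z [ 9.9976302  52.37100796 57.39448633] 571 ((494.87188720703125, -1.5594215393066406), (52.63003921508789, 111.34201049804688), 0.03926956281065941)
 knob z 163.587974772116 377 117 [ 457.78762625 -378.09407561  159.63987335] ((459.83673095703125, -377.9490966796875), (14.042262077331543, 40.311256408691406), 65.98462677001953)
 plate 2193 ((472.5716552734375, -337.80010986328125), (170.74606323242188, 88.60575103759766), 75.95303344726562)
 shaft 184 885.5974874983648 [487.65229511  -5.41656356 169.8396944 ] [482.13020039  -8.49134115 206.63009824]
top rack z [48.18375801 54.70697405 60.31770607] 303 ((494.3003845214844, -0.19936370849609375), (48.13492965698242, 108.94987487792969), 0.8486582636833191)
 knob z 166.77601119038422 170 56 [ 460.27235443 -375.9569937   158.987223  ] ((459.4254150390625, -375.6515197753906), (13.941122055053711, 38.242828369140625), 67.35893249511719)
 plate 1339 ((472.18756103515625, -335.8380126953125), (169.76263427734375, 87.29792785644531), 75.15583801269531)
 shaft 62 202.43581081566504 [490.48504713  -1.49394215 174.82504468] [492.77024052  -0.54442151 196.51648852]
```

```bash
cat >> h.py <<'E'
def delta(p,yaw,frm=None):
    "world TCP target mm, yaw deg (tool down) -> tool-frame cm, deg; frm=(xyz,rpy)"
    s=ctrl.read_state();p0,o0=frm or (s['ee_pos'],s['tcp_rot'])
    A=rot(o0);B=R.from_euler('xyz',[180,0,yaw],degrees=True).as_matrix()
    return np.round(A.T@(np.array(p)-p0)/10,2),np.round(np.degrees(R.from_matrix(A.T@B).as_rotvec()),1)
E
python3 -c "
from h import *
print(delta((440,200,270),158.1),delta((461,-377,235),156))"
```

```text
(array([-33.34, -22.48,  -3.89]), array([-0.1, -0. , -0. ])) (array([-56.84, -75.22,  -0.34]), array([-0.1, -0. ,  2.1]))
```

>>> move_arm(deltas=[{"linear": [-33.3, -22.5, -3.9], "grip": 1}, {"linear": [-33.3, -22.5, -3.9], "grip": 1}, {"linear": [-33.3, -22.5, -3.9], "grip": 1}, {"linear": [-33.3, -22.5, -3.9], "grip": 1}, {"linear": [-33.3, -22.5, -3.9], "grip": 1}, {"linear": [-33.3, -22.5, -3.9], "grip": 1}, {"linear": [-33.3, -22.5, -3.9], "grip": 1}, {"linear": [-33.3, -22.5, -3.9], "grip": 1}])

```text
validation failed for argument at $.de...
```

>>> move_arm(deltas=[{"linear": [-23.5, -52.7, 1.5], "angular": [0, 0, 2], "grip": 1}, {"linear": [-23.5, -52.7, 1.5], "angular": [0, 0, 2], "grip": 1}, {"linear": [-23.5, -52.7, 1.5], "angular": [0, 0, 2], "grip": 1}, {"linear": [-23.5, -52.7, 1.5], "angular": [0, 0, 2], "grip": 1}, {"linear": [-23.5, -52.7, 1.5], "angular": [0, 0, 2], "grip": 1}, {"linear": [-23.5, -52.7, 1.5], "angular": [0, 0, 2], "grip": 1}, {"linear": [-23.5, -52.7, 1.5], "angular": [0, 0, 2], "grip": 1}, {"linear": [-23.5, -52.7, 1.5], "angular": [0, 0, 2], "grip": 1}, {"linear": [-23.5, -52.7, 1.5], "angular": [0, 0, 2], "grip": 1}, {"linear": [-23.5, -52.7, 1.5], "angular": [0, 0, 2], "grip": 1}, {"linear": [-23.5, -52.7, 1.5], "angular": [0, 0, 2], "grip": 1}, {"linear": [-23.5, -52.7, 1.5], "angular": [0, 0, 2], "grip": 1}])

```text
clock: 1.75
ee_pos: [235.7, -42.8, 216.2]
tcp_rot: [3.141, -0.001, 2.723]
ft_force: [-0.2, -0.4, -0.4]
grip_width: 85.4
gripper_force: 0.0
```

```bash
python3 - <<'E'
from h import *
c=cap('wrist','w1.png');print(c['xyz'],c['orientation']);s=ctrl.read_state();print(s['clock'],s['ee_pos'],s['tcp_rot'],s['joint_pos'])
h=cv2.cvtColor(c['pixels'],cv2.COLOR_RGB2HSV);k=cv2.inRange(h,np.array((5,130,80)),np.array((20,255,255)))>0
P=cloud(c,True);T=P[k&(P[:,:,2]>155)&(P[:,:,2]<168)];print(k.sum(),len(T),cv2.minAreaRect(T[:,:2].astype(np.float32)))
E
```

```text
[170.84856923 -13.36886333 358.68573434] [ 2.85773842e+00 -7.75763978e-04  1.15168357e+00]
1.8 [235.67847472 -42.41983608 216.18819107] [ 3.14107426e+00 -6.11259203e-04  2.72461256e+00] [-3.56107815e-01 -1.89686336e-01  2.09442327e+00  5.86928164e-04
  1.23743436e+00 -1.51011610e+00]
0 0 ((0.0, 0.0), (0.0, 0.0), 0.0)
```

View pics/w1.png

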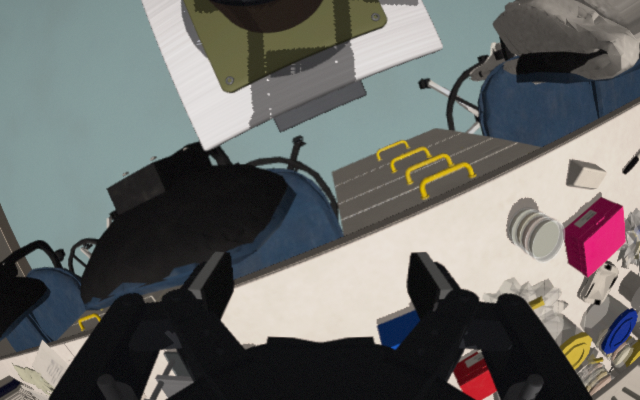

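The first call was refused because a row lacked "angular". The arm stopped short but clear: the wrist view shows only the bench edge, with the rack at (395,325) and the pink box at (595,235). Next I go to the knob.

```bash
python3 -c "
from h import *
print(delta((461,-377,235),156))"
```

```text
(array([-34.15, -21.46,  -1.91]), array([ 0. , -0. ,  0.1]))
```

>>> move_arm(deltas=[{"linear": [-34.1, -21.5, -2], "angular": [0, 0, 0], "grip": 1}, {"linear": [-34.1, -21.5, -2], "angular": [0, 0, 0], "grip": 1}, {"linear": [-34.1, -21.5, -2], "angular": [0, 0, 0], "grip": 1}, {"linear": [-34.1, -21.5, -2], "angular": [0, 0, 0], "grip": 1}, {"linear": [-34.1, -21.5, -2], "angular": [0, 0, 0], "grip": 1}, {"linear": [-34.1, -21.5, -2], "angular": [0, 0, 0], "grip": 1}, {"linear": [-34.1, -21.5, -2], "angular": [0, 0, 0], "grip": 1}, {"linear": [-34.1, -21.5, -2], "angular": [0, 0, 0], "grip": 1}, {"linear": [-34.1, -21.5, -2], "angular": [0, 0, 0], "grip": 1}])

```text
clock: 2.92
ee_pos: [460.7, -375.3, 235.6]
tcp_rot: [3.14, -0.002, 2.727]
ft_force: [1.1, 0.4, 0.5]
grip_width: 85.4
gripper_force: 0.0
```

```bash
python3 - <<'E'
from h import *
c=cap('wrist','w2.png');print(c['xyz'],c['orientation']);s=ctrl.read_state();print(s['clock'],s['ee_pos'],s['tcp_rot'],s['joint_pos'])
h=cv2.cvtColor(c['pixels'],cv2.COLOR_RGB2HSV);k=cv2.inRange(h,np.array((5,130,80)),np.array((20,255,255)))>0
P=cloud(c,True);T=P[k&(P[:,:,2]>155)&(P[:,:,2]<168)];print(k.sum(),len(T),cv2.minAreaRect(T[:,:2].astype(np.float32)))
print(delta((461,-377,235),156))
E
```

```text
[ 395.99027709 -346.38167547  378.2222356 ] [ 2.85954360e+00 -1.38340008e-03  1.15575320e+00]
2.975 [ 460.35878648 -375.41824875  235.92939411] [ 3.14061534e+00 -1.94344018e-03  2.72647052e+00] [-7.55386461e-01  3.30959347e-01  1.45723671e+00  2.79128567e-04
  1.35555478e+00 -1.91111962e+00]
2305 817 ((460.9958801269531, -378.7841796875), (13.484932899475098, 40.11024475097656), 66.4132080078125)
(array([-0.12, -0.12,  0.09]), array([ 0.1, -0.1,  0.2]))
```

View pics/w2.png

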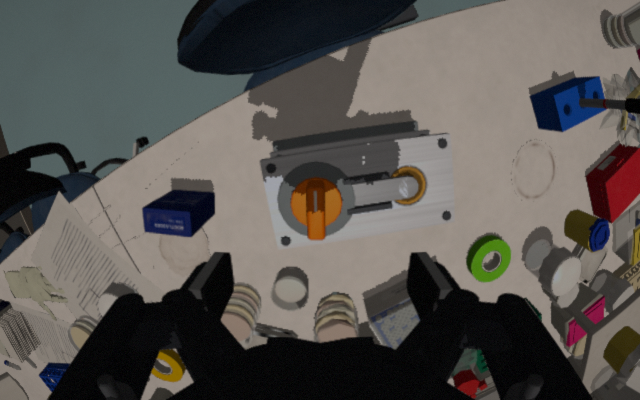

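Wrist view: the orange bar is at (316,210), with the gate nose at (405,187) covering the bearing. The knob axis is about (461,-378), which fits the plate. Descending and gripping.

>>> move_arm(deltas=[{"linear": [-0.15, -0.2, 5], "angular": [0, 0, 0], "grip": 1}, {"linear": [-0.15, -0.2, 9.9], "angular": [0, 0, 0], "grip": 1}, {"linear": [-0.15, -0.2, 9.9], "angular": [0, 0, 0], "grip": 1}, {"linear": [-0.15, -0.2, 9.9], "angular": [0, 0, 0], "grip": 0}, {"linear": [-0.15, -0.2, 9.9], "angular": [0, 0, 0], "grip": 0}, {"linear": [-0.15, -0.2, 9.9], "angular": [0, 0, 0], "grip": 0}, {"linear": [-0.15, -0.2, 9.9], "angular": [0, 0, 0], "grip": 0}, {"linear": [-0.15, -0.2, 9.9], "angular": [0, 0, 0], "grip": 0}, {"linear": [-0.15, -0.2, 9.9], "angular": [0, 0, 0], "grip": 0}, {"linear": [-0.15, -0.2, 9.9], "angular": [0, 0, 0], "grip": 0}], squeeze=30)

```text
clock: 4.22
ee_pos: [462.2, -379.8, 138.7]
tcp_rot: [3.14, 0.002, 2.724]
ft_force: [1.8, 4.4, 5.5]
grip_width: 13.4
gripper_force: 34.4
```

>>> move_arm(deltas=[{"linear": [0, 0, 0], "angular": [0, 0, 10], "grip": 0}, {"linear": [0, 0, 0], "angular": [0, 0, 20], "grip": 0}, {"linear": [0, 0, 0], "angular": [0, 0, 30], "grip": 0}, {"linear": [0, 0, 0], "angular": [0, 0, 40], "grip": 0}, {"linear": [0, 0, 0], "angular": [0, 0, 50], "grip": 0}, {"linear": [0, 0, 0], "angular": [0, 0, 60], "grip": 0}, {"linear": [0, 0, 0], "angular": [0, 0, 68], "grip": 0}, {"linear": [0, 0, 0], "angular": [0, 0, 75], "grip": 0}, {"linear": [0, 0, 0], "angular": [0, 0, 76], "grip": 0}, {"linear": [0, 0, 0], "angular": [0, 0, 76], "grip": 0}])

```text
clock: 5.48
ee_pos: [460.6, -380.5, 138.7]
tcp_rot: [-3.142, 0.0, 1.397]
ft_force: [-2.0, 1.6, 6.6]
grip_width: 13.4
gripper_force: 34.6
```

```bash
python3 - <<'E'
from h import *
c=cap('wrist','w3.png');s=ctrl.read_state();print(s['clock'],s['ee_pos'],s['tcp_rot'],s['ft_force'],s['ft_torque'],s['joint_pos'])
E
```

```text
5.525 [ 460.60379293 -380.49736276  138.69781504] [-3.14154478e+00  3.73619820e-04  1.39735422e+00] [-1.82441049  0.67055523  6.18922409] [ 0.27148044  0.44606118 -0.02606083] [-7.60928016e-01  4.18595212e-01  1.58237077e+00 -3.71372280e-04
  1.14045945e+00 -5.87330998e-01]
```

>>> move_arm(deltas=[{"linear": [0, 0, 0], "angular": [0, 0, 76], "grip": 0.5}, {"linear": [0, 0, 0], "angular": [0, 0, 0], "grip": 0.5}])

```text
clock: 5.78
ee_pos: [461.0, -380.7, 137.7]
tcp_rot: [3.141, 0.0, 1.398]
ft_force: [0.5, -1.0, -0.0]
grip_width: 42.9
gripper_force: 0.0
```

That first row wrongly repeated the turn. It was undone at once; I'll check the knob from above.

>>> move_arm(deltas=[{"linear": [0, 0, -5], "angular": [0, 0, 0], "grip": 0.5}, {"linear": [0, 0, -10], "angular": [0, 0, 0], "grip": 0.5}, {"linear": [0, 0, -12], "angular": [0, 0, 0], "grip": 0.5}, {"linear": [0, 0, -12], "angular": [0, 0, 0], "grip": 0.5}])

```text
clock: 6.28
ee_pos: [461.9, -381.5, 259.7]
tcp_rot: [3.137, 0.003, 1.397]
ft_force: [0.5, 0.8, 0.3]
grip_width: 42.7
gripper_force: 0.0
```

```bash
cat > m2.py <<'E'
from h import *
c=cap('wrist','w4.png');s=ctrl.read_state();print(s['clock'],s['ee_pos'],s['tcp_rot'],s['ft_force'])
h=cv2.cvtColor(c['pixels'],cv2.COLOR_RGB2HSV);k=cv2.inRange(h,np.array((5,130,80)),np.array((20,255,255)))>0
P=cloud(c,True);T=P[k&(P[:,:,2]>155)&(P[:,:,2]<168)];print(len(T),cv2.minAreaRect(T[:,:2].astype(np.float32)))
b=cv2.inRange(h,np.array((17,90,60)),np.array((32,255,255)))>0
d=np.hypot(P[:,:,0]-482,P[:,:,1]+298)
T=P[b&(d<35)];print('brass',len(T),T.mean(0) if len(T) else '')
T=P[(P[:,:,2]>108)&(P[:,:,2]<124)&(abs(P[:,:,0]-472)<110)&(abs(P[:,:,1]+337)<110)]
print('plate',len(T),cv2.minAreaRect(T[:,:2].astype(np.float32)))
c=cap('wrist')
E
python3 m2.py; sed -i 's/^/ /;s/^ //' m2.py; python3 m.py | grep knob
```

```text
6.325 [ 461.07088886 -380.6986218   257.84893454] [3.14030332e+00 9.06111675e-04 1.39740494e+00] [-0.64067142 -0.4123019  -0.85794068]
750 ((461.6290283203125, -377.373046875), (39.85358810424805, 13.266953468322754), 79.61067199707031)
brass 944 [ 482.49419536 -298.78805922  112.72632852]
plate 13184 ((472.0065002441406, -337.95330810546875), (171.12879943847656, 84.97880554199219), 75.12604522705078)
 knob z 885.5974874983648 495 133 [ 453.86796507 -377.84105495  164.45201781] ((180.667236328125, -344.05279541015625), (39.778663635253906, 578.29052734375), 83.14766693115234)Traceback (most recent call last):
  File "m.py", line 8, in <module>
    print(n,'rack z',np.percentile(Q[:,2],[5,50,95]),len(T),cv2.minAreaRect(T[:,:2].astype(np.float32)))
                     ~~~~~~~~~~~~~^^^^^^^^^^^^^^^^^^
    return _quantile_unchecked(
        a, q, axis, out, overwrite_input, method, keepdims, weights)
    return _ureduce(a,
                    func=_quantile_ureduce_func,
    ...<5 lines>...
                    overwrite_input=overwrite_input,
                    method=method)
    r = func(a, **kwargs)
    result = _quantile(arr,
                       quantiles=q,
    ...<2 lines>...
                       out=out,
                       weights=wgt)
    slices_having_nans = np.isnan(arr[-1, ...])
                                  ~~~^^^^^^^^^
IndexError: index -1 is out of bounds for axis 0 with size 0
```

View pics/w4.png

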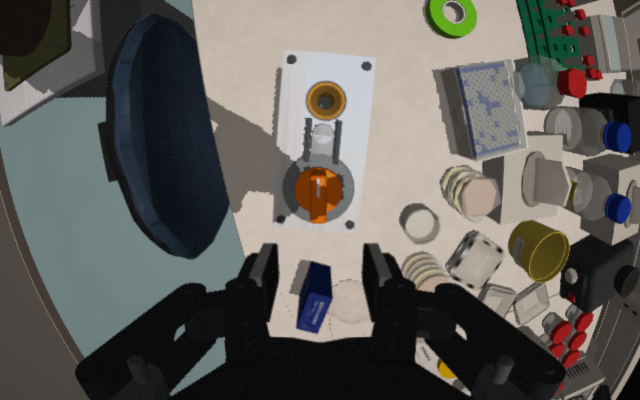

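The gate is open: bearing mouth clear at (326,100), bar at 79.6° against stand y at 75.3°, so knob ≈ 1.49. The bearing is at about (482.3,-299). Next I hover over the shaft.

```bash
python3 -c "
from h import *
print(delta((494,-1,262),80))"
```

```text
(array([37.9 , -3.2 , -0.57]), array([-0.2, -0.1,  0.1]))
```

>>> move_arm(deltas=[{"linear": [37.9, -3.2, -0.4], "angular": [0, 0, 0], "grip": 0.7}, {"linear": [37.9, -3.2, -0.4], "angular": [0, 0, 0], "grip": 0.7}, {"linear": [37.9, -3.2, -0.4], "angular": [0, 0, 0], "grip": 0.7}, {"linear": [37.9, -3.2, -0.4], "angular": [0, 0, 0], "grip": 0.7}, {"linear": [37.9, -3.2, -0.4], "angular": [0, 0, 0], "grip": 0.7}, {"linear": [37.9, -3.2, -0.4], "angular": [0, 0, 0], "grip": 0.7}, {"linear": [37.9, -3.2, -0.4], "angular": [0, 0, 0], "grip": 0.7}, {"linear": [37.9, -3.2, -0.4], "angular": [0, 0, 0], "grip": 0.7}, {"linear": [37.9, -3.2, -0.4], "angular": [0, 0, 0], "grip": 0.7}])

```text
clock: 7.6
ee_pos: [494.6, -3.0, 260.7]
tcp_rot: [-3.141, 0.001, 1.396]
ft_force: [-0.2, -0.0, -0.3]
grip_width: 59.6
gripper_force: 0.0
```

```bash
python3 - <<'E'
from h import *
c=cap('wrist','w5.png');s=ctrl.read_state();print(s['clock'],s['ee_pos'],s['tcp_rot'],s['ft_force'],s['grip_width'])
P=cloud(c,True);h=cv2.cvtColor(c['pixels'],cv2.COLOR_RGB2HSV)
d=np.hypot(P[:,:,0]-494,P[:,:,1]+1)
m=(d<30)&(P[:,:,2]>192)&(P[:,:,2]<205);T=P[m];print(len(T),T.mean(0),T.min(0),T.max(0),np.argwhere(m).mean(0))
k=cv2.inRange(h,np.array((100,120,40)),np.array((125,255,255)))>0
T=P[k&(P[:,:,2]>50)&(P[:,:,2]<60)&(d<80)];print('rack',len(T),cv2.minAreaRect(T[:,:2].astype(np.float32)))
E
```

```text
7.65 [494.66276815  -3.20993192 260.8541379 ] [-3.14074242e+00  6.18537230e-04  1.39530121e+00] [-0.13047683  0.8724769   0.29600111] 59.792649044327256
497 [ 4.95909476e+02 -8.73273620e-02  1.97490369e+02] [486.80918625  -9.42796149 192.30880866] [504.66597324   7.98386396 199.73961778] [214.38430584 320.98591549]
rack 2897 ((495.4222106933594, -0.6723060607910156), (49.42045211791992, 109.94352722167969), 0.49533021450042725)
```

View pics/w5.png

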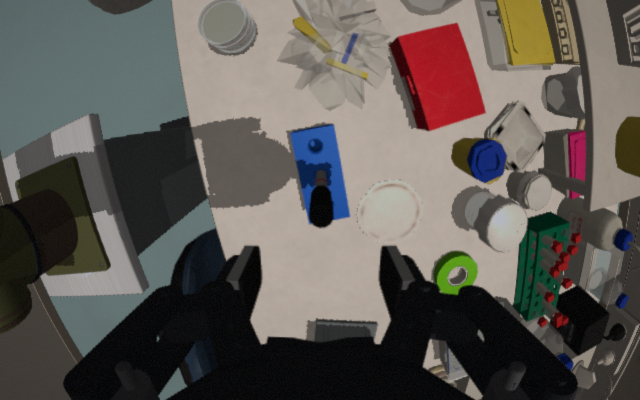

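Wrist view: grip top at (321,214), i.e. (495.7,-0.7) with its top at 198 mm, agreeing with the rack centre. Descend and grip.

>>> move_arm(deltas=[{"linear": [0.25, 0.1, 4], "angular": [0, 0, 0], "grip": 0.7}, {"linear": [0.25, 0.1, 8], "angular": [0, 0, 0], "grip": 0.7}, {"linear": [0.25, 0.1, 11.4], "angular": [0, 0, 0], "grip": 0.7}, {"linear": [0.25, 0.1, 11.4], "angular": [0, 0, 0], "grip": 0.7}, {"linear": [0.25, 0.1, 11.4], "angular": [0, 0, 0], "grip": 0}, {"linear": [0.25, 0.1, 11.4], "angular": [0, 0, 0], "grip": 0}, {"linear": [0.25, 0.1, 11.4], "angular": [0, 0, 0], "grip": 0}, {"linear": [0.25, 0.1, 11.4], "angular": [0, 0, 0], "grip": 0}, {"linear": [0.25, 0.1, 11.4], "angular": [0, 0, 0], "grip": 0}, {"linear": [0.25, 0.1, 11.4], "angular": [0, 0, 0], "grip": 0}], squeeze=60)

```text
clock: 8.9
ee_pos: [496.9, 0.6, 149.0]
tcp_rot: [3.139, -0.0, 1.398]
ft_force: [-1.6, -0.2, 4.5]
grip_width: 16.8
gripper_force: 58.3
```

>>> move_arm(deltas=[{"linear": [0, 0, -2], "angular": [0, 0, 0], "grip": 0}, {"linear": [0, 0, -5], "angular": [0, 0, 0], "grip": 0}, {"linear": [0, 0, -9], "angular": [0, 0, 0], "grip": 0}, {"linear": [0, 0, -13], "angular": [0, 0, 0], "grip": 0}, {"linear": [0, 0, -14.5], "angular": [0, 0, 0], "grip": 0}, {"linear": [0, 0, -14.5], "angular": [0, 0, 0], "grip": 0}])

```text
clock: 9.65
ee_pos: [496.6, 0.6, 293.1]
tcp_rot: [3.139, -0.0, 1.398]
ft_force: [-0.5, 0.3, -2.1]
grip_width: 16.6
gripper_force: 58.7
```

```bash
python3 -c "
from h import *
s=ctrl.read_state();print(s['clock'],s['ee_pos'],s['ft_force'],s['gripper_force'],s['grip_width'])
print(delta((483,-299,294),80))"
```

```text
9.65 [496.617437     0.62473358 293.07944339] [-0.50808357  0.25019134 -2.08346529] 58.727309703826904 16.646630202407234
(array([-29.75,   3.82,  -0.09]), array([ 0.1, -0. ,  0.1]))
```

>>> move_arm(deltas=[{"linear": [-2, 0.3, 0], "angular": [0, 0, 0], "grip": 0}, {"linear": [-5, 0.6, 0], "angular": [0, 0, 0], "grip": 0}, {"linear": [-8.5, 1.1, 0], "angular": [0, 0, 0], "grip": 0}, {"linear": [-12, 1.5, 0], "angular": [0, 0, 0], "grip": 0}, {"linear": [-15.5, 2, 0], "angular": [0, 0, 0], "grip": 0}, {"linear": [-19, 2.4, 0], "angular": [0, 0, 0], "grip": 0}, {"linear": [-22.5, 2.9, 0], "angular": [0, 0, 0], "grip": 0}, {"linear": [-26, 3.3, 0], "angular": [0, 0, 0], "grip": 0}, {"linear": [-28.5, 3.7, 0], "angular": [0, 0, 0], "grip": 0}, {"linear": [-29.7, 3.8, 0], "angular": [0, 0, 0], "grip": 0}, {"linear": [-29.7, 3.8, 0], "angular": [0, 0, 0], "grip": 0}])

```text
clock: 11.02
ee_pos: [481.8, -298.4, 290.7]
tcp_rot: [-3.139, -0.002, 1.396]
ft_force: [-0.4, 0.9, -1.5]
grip_width: 16.7
gripper_force: 58.7
```

```bash
python3 - <<'E'
from h import *
s=ctrl.read_state();print(s['clock'],s['ee_pos'],s['tcp_rot'],s['ft_force'],s['gripper_force'])
for n in('scene','top','wrist'):
    c=cap(n);P=cloud(c,n=='wrist');h=cv2.cvtColor(c['pixels'],cv2.COLOR_RGB2HSV)
    d=np.hypot(P[:,:,0]-483,P[:,:,1]+299)
    for lo,hi in((140,180),(180,220),(220,270)):
        T=P[(d<25)&(P[:,:,2]>lo)&(P[:,:,2]<hi)]
        if len(T): print(n,lo,len(T),T.mean(0),T[:,:2].min(0),T[:,:2].max(0),T[:,2].min())
    r=(cv2.inRange(h,np.array((0,120,60)),np.array((5,255,255)))|cv2.inRange(h,np.array((174,120,60)),np.array((180,255,255))))>0
    T=P[r&(d<25)]
    if len(T): print(' ring',len(T),T.mean(0))
    if n!='top':
        uv=[(437,240),(320,200)][n=='wrist']
        if n=='scene': im=c['pixels'][170:330,340:540]
        else: im=c['pixels'][100:300,220:420]
        cv2.imwrite(f'pics/{n}6.png',cv2.resize(im,None,fx=3,fy=3)[:,:,::-1])
a=cv2.imread('pics/scene6.png');b=cv2.imread('pics/wrist6.png');a=cv2.resize(a,(400,320));b=cv2.resize(b,(400,400))
cv2.imwrite('pics/both6.png',np.hstack([np.vstack([a,np.zeros((80,400,3),np.uint8)]),b]))
E
```

```text
11.025 [ 481.80757657 -298.37171624  290.71910787] [-3.13903328e+00 -1.59494147e-03  1.39640710e+00] [-0.39058455  0.9169525  -1.52793533] 58.72760474681854
scene 140 43 [ 476.5761657  -299.70650357  167.48876413] [ 474.23161325 -305.1959627 ] [ 479.81997443 -293.79959962] 151.3363347166387
scene 180 69 [ 476.68432573 -299.91599592  200.45110088] [ 473.77606445 -305.46027753] [ 479.93547023 -294.12354303] 180.33621599168475
scene 220 97 [ 477.03724118 -300.20794683  244.81506833] [ 473.8478884  -305.62737811] [ 481.72032627 -293.95918474] 220.20093225571839
 ring 11 [ 480.67514556 -304.70993303  276.45892313]
top 140 14 [ 477.69139636 -297.15810296  167.36853818] [ 474.38337278 -302.62370334] [ 482.20505973 -291.34092687] 155.11704441644088
top 180 23 [ 478.20278621 -297.09360965  199.61185973] [ 475.66796574 -302.89903102] [ 482.48025578 -291.61546089] 181.2672521102702
top 220 11 [ 477.65286164 -299.77974561  233.37369538] [ 475.48864952 -303.21027316] [ 480.53824945 -294.34852012] 220.37725446513377
wrist 140 84 [ 482.20399566 -294.41930317  168.37212892] [ 475.71256629 -298.15917249] [ 487.70140769 -292.39125011] 156.75028726904588
wrist 180 210 [ 482.34111024 -294.25630026  201.21173421] [ 475.75319986 -299.93669684] [ 487.67053785 -292.31497998] 180.10088876588378
wrist 220 467 [ 482.66631755 -294.19355217  247.91158293] [ 476.13248858 -300.74437451] [ 487.90245529 -292.33237044] 220.01463014517466
 ring 45 [ 482.97763977 -293.70507211  243.92772753]
```

View pics/both6.png

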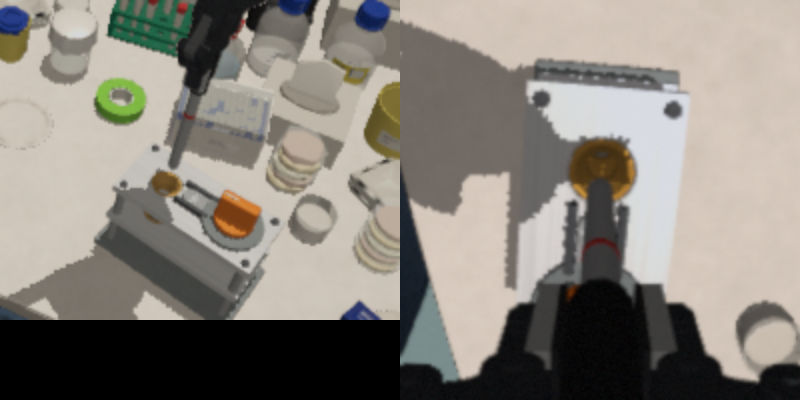

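The two crops show the shaft upright, its tip above the brass mouth (about (600,175) in the wrist half). The shaft axis is at (481.8,-298.3) and the bearing at (482.3,-299). Lowering.

>>> move_arm(deltas=[{"linear": [-0.05, 0.05, 1.5], "angular": [0, 0, 0], "grip": 0}, {"linear": [-0.05, 0.05, 3], "angular": [0, 0, 0], "grip": 0}, {"linear": [-0.05, 0.05, 4], "angular": [0, 0, 0], "grip": 0}, {"linear": [-0.05, 0.05, 5], "angular": [0, 0, 0], "grip": 0}, {"linear": [-0.05, 0.05, 6], "angular": [0, 0, 0], "grip": 0}, {"linear": [-0.05, 0.05, 7], "angular": [0, 0, 0], "grip": 0}, {"linear": [-0.05, 0.05, 7.5], "angular": [0, 0, 0], "grip": 0}, {"linear": [-0.05, 0.05, 7.5], "angular": [0, 0, 0], "grip": 0}])

```text
clock: 12.18
ee_pos: [482.7, -299.0, 216.9]
tcp_rot: [-3.141, -0.0, 1.397]
ft_force: [0.5, 0.5, -0.8]
grip_width: 16.7
gripper_force: 58.7
```

No contact, tip at about 76 mm. Continue another 52 mm.

>>> move_arm(deltas=[{"linear": [0, 0, 1], "angular": [0, 0, 0], "grip": 0}, {"linear": [0, 0, 2], "angular": [0, 0, 0], "grip": 0}, {"linear": [0, 0, 3], "angular": [0, 0, 0], "grip": 0}, {"linear": [0, 0, 4], "angular": [0, 0, 0], "grip": 0}, {"linear": [0, 0, 5], "angular": [0, 0, 0], "grip": 0}, {"linear": [0, 0, 5.2], "angular": [0, 0, 0], "grip": 0}, {"linear": [0, 0, 5.2], "angular": [0, 0, 0], "grip": 0}, {"linear": [0, 0, 5.2], "angular": [0, 0, 0], "grip": 0}])

```text
clock: 13.18
ee_pos: [483.2, -299.3, 165.7]
tcp_rot: [3.141, 0.0, 1.397]
ft_force: [0.1, -0.3, -1.4]
grip_width: 16.6
gripper_force: 58.8
```

```bash
python3 - <<'E'
from h import *
s=ctrl.read_state();print(s['clock'],s['ee_pos'],s['tcp_rot'],s['ft_force'],s['gripper_force'],s['joint_vel'])
for n in('scene','wrist'):
    c=cap(n);P=cloud(c,n=='wrist');h=cv2.cvtColor(c['pixels'],cv2.COLOR_RGB2HSV)
    d=np.hypot(P[:,:,0]-483,P[:,:,1]+299)
    r=(cv2.inRange(h,np.array((0,120,40)),np.array((5,255,255)))|cv2.inRange(h,np.array((174,120,40)),np.array((180,255,255))))>0
    T=P[r&(d<25)]
    if len(T): print(n,'ring',len(T),np.median(T,0),T[:,2].min(),T[:,2].max())
    im=c['pixels'][190:290,380:500] if n=='scene' else c['pixels'][100:250,240:400]
    cv2.imwrite(f'pics/{n}7.png',cv2.resize(im[:,:,::-1],(400,320)))
cv2.imwrite('pics/both7.png',np.hstack([cv2.imread('pics/scene7.png'),cv2.imread('pics/wrist7.png')]))
E
```

```text
13.175 [ 483.16957353 -299.31748578  165.72764041] [3.14073357e+00 3.90018819e-04 1.39743995e+00] [ 0.08464626 -0.30954198 -1.4129842 ] 58.75851809978485 [-9.11621731e-04 -3.11734535e-03 -1.28678176e-03  2.64069208e-04
  8.80189304e-05  1.03221998e-03]
scene ring 5 [ 477.2246403  -302.26308749  118.37825439] 115.0588198745462 121.25631706811669
wrist ring 50 [ 483.49838853 -295.42035254  118.53694536] 113.1734707879869 240.33171561838392
```

View pics/both7.png

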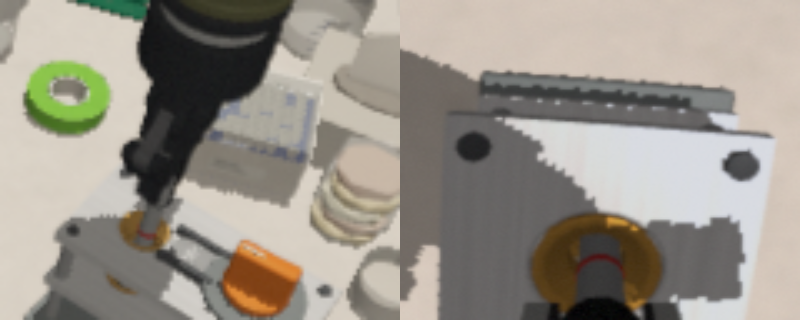

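The shaft sits in the bearing with its red ring at the mouth, at about (150,238) and (600,265), measured at z ≈ 118 mm. Forces are near zero, so it hangs free, and the knob is still open. Handing in.

```bash
python3 -c "
from station import ctrl
print(ctrl.job_done())"
```

```text
the job is handed in; nothing more can be done
None
```

I handed the job in at about 13 s: knob fully clockwise (about 1.49 rad), shaft held upright in both bearings with its red ring at about 118 mm (bearing mouth 117 mm) and hanging free; no verdict came back.

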